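# Wind the washed wheel bearings out from under the hood

### The job

Two small hand-cranked parts washers stand on the garage bench; the bearings in the one with the red crank handle are clean. Grip the upright red sleeve and, without letting go of it on the way, wind the crank clockwise (seen from above) until the tray is fully out from under its hood and against its stop, then let go. Leave the crank with the blue sleeve as it is.

Things in the scene. Friction and masses are not known exactly. Their poses are not given: they have to be found in the camera images.
- red_sleeve: Red grip sleeve with two thin black bands: upright cylinder, 26 mm diameter, 70 mm tall, spinning freely on its pin, so the gripper need not turn. Origin at its centre, 133 mm above the bench; z up. A 6 mm high screw head caps it. It stands on a flat crank arm (top at 94 mm) and goes round red_axis in a level circle of 75 mm radius. Nothing else of the washer is higher than 100 mm.
- red_axis (a point): Vertical axis of the red-sleeved crank, on top of its steel hub, 100 mm above the bench. Axes are those of the washer (green plate 240 x 290 mm, fixed): x points away from the robot within 15 degrees, towards the tray's track, which runs along y beyond the grey gear housing. The green hood (top at 76 mm) covers the +y (left) half; the tray comes out to -y (right).
- red_crank (a joint): Crank angle in rad, growing clockwise seen from above: 0 = tray under the hood, 5.2 = hard stop, tray of four steel bearings fully out (25 mm per rad, 130 mm in all). Starts between 0 and 1.2. At 5.2 the arm points to the washer's -y; at 0 towards the robot (-x, turned 28 degrees towards -y). Needs 2 to 3 N at the sleeve and stays where it is left.
- blue_sleeve: Blue grip sleeve of the other washer, same build and size as the red one (26 mm diameter, 70 mm tall, origin at its centre, 133 mm above the bench), with spark plugs in its tray. The two washers swap sides from run to run. To be left alone.

How it is judged (in metres and radians):
On the way:
1. the red sleeve is gripped between the fingers while the tray is still mostly under the hood (crank below 1.7 rad) (contact force between the fingers and red_sleeve above 1 N and horizontal distance between the grasp point and red_sleeve below 0.02 m and value of joint red_crank below 1.7 rad), for 0.2 s.
At the end, for the whole second after the job is handed in: The red-sleeved crank stands within 0.4 rad of its stop (joint at 4.8 to 5.2 rad, tray within 10 mm of fully out), at rest and let go; the blue sleeve is within 20 mm of where it was (value of joint red_crank above 4.8 rad and velocity of joint red_crank between -0.1 and 0.1 rad/s and contact force between the fingers and red_sleeve below 0.1 N and distance of blue_sleeve from where it was at the start of the episode below 0.02 m); the robot touches nothing.
It fails at once if the red sleeve is let go part-way or only pushed along (no finger force on it, or it is not between the fingers, while the crank is between 1.7 and 4.6 rad) (value of joint red_crank between 1.7 and 4.6 rad and (contact force between the fingers and red_sleeve below 0.1 N or horizontal distance between the grasp point and red_sleeve above 0.02 m)).
It fails at once if the blue sleeve is moved by more than 20 mm (distance of blue_sleeve from where it was at the start of the episode above 0.02 m).
It also fails if it takes over 45 s, if anything falls off the work surface, if the arm or the gripper's body presses on something with over 40 N, if the wrist force passes 120 N, or if a joint passes its speed limit or range.

### The arm

A 6-joint arm with a two-finger parallel gripper is mounted at the origin on the work surface. World frame = base frame: x ahead of the robot, y to its left, z up, the work surface at z = 0. Lengths are in m, angles in degrees, forces in N, time in s.
With the tool pointing down it reaches from about 0.35 to 0.875 m from the base axis. Payload 4.2 kg.
Tool frame: the origin (TCP) lies at the very end of the fingers, on their centre line; the grasp point (between the pads) lies 19 mm behind it; z points along the fingers, y is the line along which they close (so a half turn about z gives the same grasp; the last joint's range is limited). The gripper opens to 85 mm and grips with 20 to 120 N. Pads are 22 mm wide; open, the fingers measure 114 mm over their backs; the gripper's body (76 mm by 85 mm) begins 54 mm behind the grasp point. The pads swing forward as they close: fully open they stand 13 mm farther back than shut.
Start: joints at [-62.361, 22.042, 0.453, 0, -68.411, -14.817], TCP at [0.139, -0.609, 0.195] pointing down, gripper open.
Joint ranges: [-179.83, 179.83], [-69.29, 118.12], [-61.27, 80.66], [-181.25, 117.63], [-171.15, -9.14], [-177.46, 177.46]. Speed limits (degrees/s): [159.86, 159.86, 180, 180, 180, 180].

### API

Orientations are given as [roll, pitch, yaw] about the fixed x, y, z axes, in that order (R = Rz(yaw) Ry(pitch) Rx(roll)).
In Python, from bench import sensors, eyes, env, finder gives the robot as it stands.
- The arm moves only by the tool move_arm, never from a script. Its argument "increments" is a list of rows, each a list of 6 numbers: the shift along the tool's x, y, z in units of 2 cm (1.0 is 2 cm), then the turn, a rotation vector about the tool's x, y, z in units of 4 degrees (1.0 is 4 degrees). In form: [[tx, ty, tz, wx, wy, wz], ...]. A call has 1 to 10 rows; each row shifts and turns the commanded pose from where the row before left it, along the tool's axes as they then stand; what a row does not reach is not made up. A row lasts 1/12 s, in which the tool goes at most 41.7 mm and 7.16 degrees, less where a joint would pass 70% of its speed; a pose out of reach is approached as far as the arm can. A call with a number of a shift or a turn outside -1 to 1 is refused whole. A call with a gripper value outside its range is refused whole. "hand" is the gripper's target within -1 to 1 (fully open at 1, half-way at 0, shut at -1), set as the call begins (left out, the last holds). The fingers move at their own pace and stop on an object; "squeeze" is the grip in N (left out, the last holds). Time passes only in rows, so rows that do not move let the fingers close. It gives the time, the measured TCP pose, the force and the opening at its end, in the units of the state.
- sensors.get_obs(): the state, without advancing time (a new reading comes with each control period).
- eyes.read_camera(name): name is "side" or "top" or "wrist"; returns a dict with "pixels" (480x640x3 uint8, blue, green, red), "vertical_fov" (degrees; the focal length in pixels is half the picture's height over the tangent of half this angle, whatever the lens; pixels are square), "cx", "cy" (the principal point, pixels), "extrinsics" (4x4, takes a point from camera to world coordinates); the wrist camera has in their place "mount" (4x4, takes a point from camera to tool coordinates, whose origin is the TCP and whose axes are the flange's). Camera axes: x right, y up, looking along -z (the intrinsics and any distortion apply to the point x, -y, -z); pixel columns grow to the right and rows downward; lengths in m; the calibration is good to about 2 mm. The wrist camera is an equidistant fisheye: a pixel r from the principal point sees the ray r / f radians off the axis. A picture is of the moment at which its call begins: read the wrist's pose just before it. There is no depth.
- env.finish_job(): hands the job in, once; it reports no verdict.
Trained networks look in a picture, given as the dict that the camera call returned (one of the last four; its "shot" number tells which), for a name from the list of things; names that differ only in an ending like _2 or _b are one class to them, and where a whole thing is asked for, a point or a joint stands for the part that bears it (a point fixed in the world has none). Each returns a list of dicts, best first, with "conf" (0 to 1); they miss things now and then, are a little off and sometimes report something else, mostly with a low value. They report only what shows in the picture. A call takes as long as a camera call.
- finder.boxes_of(picture, query): "pixel" ([column, row] in pixels, amid what is visible of it).
- finder.cut_out(picture, query): "pixels" (480x640 bool, what is visible of it) and "pixel" ([column, row] in pixels, amid what is visible of it).
- finder.place_of(picture, query): "pixel" ([column, row] in pixels: a listed point, or the origin of a listed thing).
The state is a dict: "time": time; "joints": joint angles; "joint_velocities": joint speeds; "joint_torque": joint torques, N m; "position": TCP position; "tool_rot": TCP orientation; "wrist_force": force on the tool from outside, world axes, zero at the start; "ft_torque": the same for the moment, N m; "gripper_width": finger opening in m.
Only numpy, scipy, OpenCV 4.12 (cv2) and the standard library are available. Lean on these libraries where they do the work, as an engineer would, in place of code of your own. Each camera call takes 0.05 s, during which the arm holds its last target. There are 200 camera calls.

## Working session

There is one attempt and no reset: what is moved stays moved. The work goes in short steps, Python scripts to look and compute and a tool call to move; the robot and the scene stay as the last step left them, time stands still between calls to the robot, and variables do not carry over. Pictures are saved under pics/ and viewed, on a budget of 10 in all, crops included, one or two more only if the job needs it, and the job is handed in when it is done.

Besides the shell and the picture viewer there is one more tool, called after "Request:" in YAML: its name, and indented under it one key for each argument. move_arm: Moves the arm, as the interface text tells. Shifts and turns lie within -1 to 1; 1 stands for 2 cm of shift or 4 degrees of turn. Its arguments: {"type":"object","properties":{"increments":{"type":"array"},"hand":{"type":"number"},"squeeze":{"type":"number"}},"required":["increments"]}

```bash
mkdir -p pics; cat > h.py <<'E'
import numpy as np, cv2
from bench import sensors, eyes, env, finder
def ray(p,uv):
    f=240/np.tan(np.radians(p["vertical_fov"])/2); E=np.array(p["extrinsics"])
    d=np.array([(uv[0]-p["cx"])/f,-(uv[1]-p["cy"])/f,-1.]); return E[:3,3],E[:3,:3]@d
def at(p,uv,z):
    o,d=ray(p,uv); return o+d*(z-o[2])/d[2]
E
python3 - <<'E'
from h import *
print(sensors.get_obs())
ims=[]
for c in("top","side"):
    p=eyes.read_camera(c); ims.append(p["pixels"]); print(c,[k for k in p],p["extrinsics"])
    for q,z in(("red_sleeve",.133),("red_axis",.1),("blue_sleeve",.133)):
        for r in finder.place_of(p,q)[:2]: print(q,r["conf"],r["pixel"],at(p,r["pixel"],z).round(4))
cv2.imwrite("pics/a.png",ims[0]);cv2.imwrite("pics/b.png",ims[1])
E
```

```text
{'time': 0.0, 'joints': array([-6.23621015e+01,  2.20912863e+01,  3.78251990e-01, -2.75716142e-02,
       -6.84112340e+01, -1.48176166e+01]), 'joint_velocities': array([-0.00162217, -0.02590576, -0.0039584 ,  0.04523898, -0.00653384,
       -0.01695422]), 'joint_torque': array([ 5.48974617e-05, -3.92291451e+01,  1.88400739e+01,  4.18587416e+00,
       -4.58436363e-03,  1.03357553e-05]), 'position': array([ 0.13855101, -0.60875898,  0.19380938]), 'tool_rot': array([ 1.79873311e+02, -7.01777884e-03, -1.67189883e+02]), 'wrist_force': array([-1.1663678 ,  0.34136393,  0.95888219]), 'ft_torque': array([-0.02682697,  0.0060319 ,  0.0495184 ]), 'gripper_width': 0.08558527510620932}
top ['pixels', 'vertical_fov', 'cx', 'cy', 'extrinsics', 'shot'] [[ 0.00504734  0.99756305 -0.06958795  0.41043705]
 [-0.99994159  0.00436982 -0.00988495 -0.02761544]
 [-0.00955677  0.06963378  0.99752684  1.01308406]
 [ 0.          0.          0.          1.        ]]
red_sleeve 0.75 [189.1, 249.7] [0.4363 0.237  0.133 ]
red_axis 0.87 [177.4, 219.6] [0.4969 0.2717 0.1   ]
blue_sleeve 0.59 [430.7, 161.0] [ 0.6087 -0.2236  0.133 ]
side ['pixels', 'vertical_fov', 'cx', 'cy', 'extrinsics', 'shot'] [[-0.98720413  0.06497384 -0.14562422  0.35636921]
 [-0.15872619 -0.48799503  0.85829299  0.65517991]
 [-0.0152973   0.87042475  0.49206376  0.55871211]
 [ 0.          0.          0.          1.        ]]
red_sleeve 0.77 [326.4, 372.3] [0.4306 0.2398 0.133 ]
red_axis 0.85 [270.2, 403.9] [0.4984 0.2716 0.1   ]
blue_sleeve 0.74 [282.5, 211.2] [ 0.6032 -0.2208  0.133 ]
```

View pics/a.png

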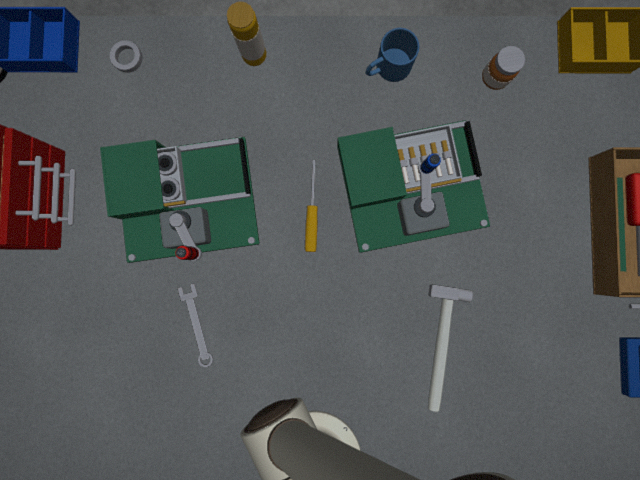

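View pics/b.png

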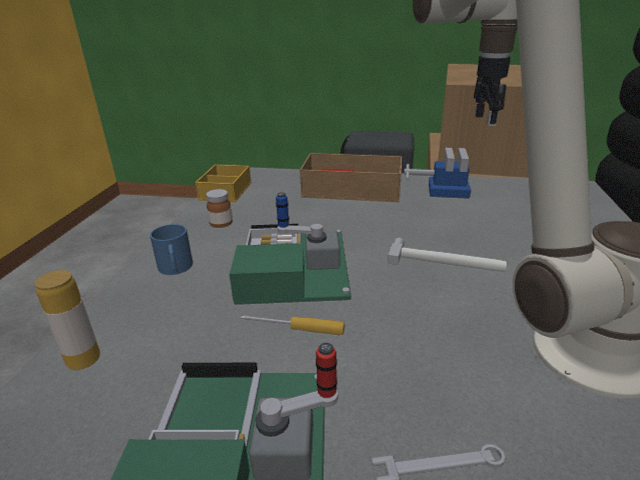

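The top and side views agree. The red washer is on the left, with its sleeve at about (0.433, 0.238) and its axis at about (0.498, 0.272), so the radius is about 72 mm. The plate is yawed about +8°. In the top view the sleeve is at pixel (189, 250) and the hub at (177, 220). I'll rise, turn to yaw 180 and move over.

Request:
move_arm:
  increments:
    - [0, 0, -0.75, 0, 0, 0.8]
    - [0, 0, -0.75, 0, 0, 0.8]
    - [0, 0, -0.75, 0, 0, 0.8]
    - [0, 0, -0.75, 0, 0, 0.8]
    - [-0.7, 1, 0, 0, 0, 0]
    - [-0.7, 1, 0, 0, 0, 0]
    - [-0.7, 1, 0, 0, 0, 0]
    - [-0.7, 1, 0, 0, 0, 0]
    - [-0.7, 1, 0, 0, 0, 0]
    - [-0.7, 1, 0, 0, 0, 0]
  hand: 1
  squeeze: 60

```text
time: 1.23
position: [0.2231, -0.4883, 0.255]
tool_rot: [-180.0, 0.0, -180.0]
wrist_force: [0.4, 0.7, -0.4]
gripper_width: 0.0852
```

Request:
move_arm:
  increments:
    - [-0.7, 1, 0, 0, 0, 0]
    - [-0.7, 1, 0, 0, 0, 0]
    - [-0.7, 1, 0, 0, 0, 0]
    - [-0.7, 1, 0, 0, 0, 0]
    - [-0.7, 1, 0, 0, 0, 0]
    - [-0.7, 1, 0, 0, 0, 0]
    - [-0.7, 1, 0, 0, 0, 0]
    - [-0.7, 1, 0, 0, 0, 0]
    - [-0.7, 1, 0, 0, 0, 0]
    - [-0.7, 1, 0, 0, 0, 0]

```text
time: 2.07
position: [0.3631, -0.2882, 0.2551]
tool_rot: [-180.0, 0.0, -180.0]
wrist_force: [0.1, -0.1, -0.5]
gripper_width: 0.0856
```

Request:
move_arm:
  increments:
    - [-0.15, 1, 0, 0, 0, 0]
    - [-0.15, 1, 0, 0, 0, 0]
    - [-0.15, 1, 0, 0, 0, 0]
    - [-0.15, 1, 0, 0, 0, 0]
    - [-0.15, 1, 0, 0, 0, 0]
    - [-0.15, 1, 0, 0, 0, 0]
    - [-0.15, 1, 0, 0, 0, 0]
    - [-0.15, 1, 0, 0, 0, 0]
    - [-0.15, 1, 0, 0, 0, 0]
    - [-0.15, 1, 0, 0, 0, 0]

```text
time: 2.9
position: [0.3925, -0.0883, 0.2552]
tool_rot: [180.0, 0.0, -180.0]
wrist_force: [0.7, 0.6, 0.3]
gripper_width: 0.0853
```

Request:
move_arm:
  increments:
    - [-0.15, 1, 0, 0, 0, 0]
    - [-0.15, 1, 0, 0, 0, 0]
    - [-0.15, 1, 0, 0, 0, 0]
    - [-0.15, 1, 0, 0, 0, 0]
    - [-0.15, 1, 0, 0, 0, 0]
    - [-0.15, 1, 0, 0, 0, 0]
    - [-0.15, 1, 0, 0, 0, 0]
    - [-0.15, 1, 0, 0, 0, 0]
    - [-0.15, 1, 0, 0, 0, 0]
    - [-0.15, 1, 0, 0, 0, 0]

```text
time: 3.73
position: [0.4224, 0.1117, 0.2551]
tool_rot: [180.0, 0.0, -180.0]
wrist_force: [0.6, 0.4, -1.0]
gripper_width: 0.0855
```

```bash
cat >> h.py <<'E'
from scipy.spatial.transform import Rotation as R
def wat(p,s,uv,z):
    f=240/np.tan(np.radians(p["vertical_fov"])/2); v=np.array([uv[0]-p["cx"],uv[1]-p["cy"]]); r=np.hypot(*v); t=r/f
    d=np.array([np.sin(t)*v[0]/r,-np.sin(t)*v[1]/r,-np.cos(t)]); M=np.array(p["mount"])
    W=R.from_euler("xyz",s["tool_rot"],degrees=True).as_matrix()
    o=s["position"]+W@M[:3,3]; d=W@M[:3,:3]@d
    return o+d*(z-o[2])/d[2]
E
python3 - <<'E'
from h import *
s=sensors.get_obs(); p=eyes.read_camera("wrist"); print(s["position"],p["mount"]); cv2.imwrite("pics/c.png",p["pixels"])
for q,z in(("red_sleeve",.133),("red_axis",.1)):
    for r in finder.place_of(p,q)[:2]: print(q,r["conf"],r["pixel"],wat(p,s,r["pixel"],z).round(4))
E
```

```text
[0.42237636 0.11171024 0.25512201] [[ 7.47020921e-04  9.45479410e-01  3.25681020e-01  8.33924628e-02]
 [ 9.99999693e-01 -6.29854123e-04 -4.65199317e-04 -1.54386452e-05]
 [-2.34704842e-04  3.25681268e-01 -9.45479591e-01 -1.78973758e-01]
 [ 0.00000000e+00  0.00000000e+00  0.00000000e+00  1.00000000e+00]]
red_sleeve 0.88 [469.0, 228.9] [0.4325 0.2431 0.133 ]
red_axis 0.73 [477.3, 280.2] [0.4994 0.2757 0.1   ]
```

View pics/c.png

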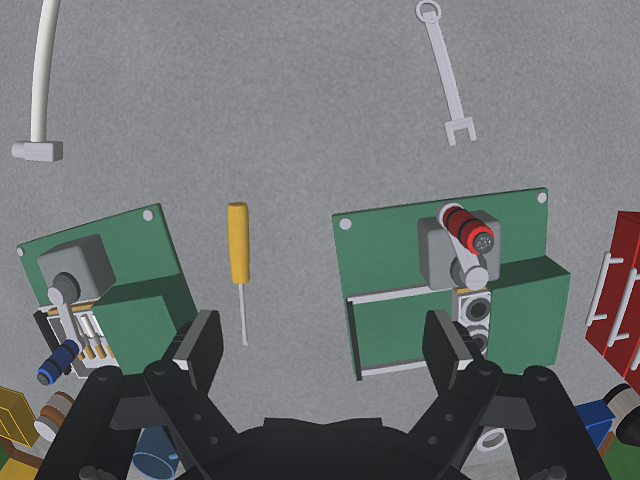

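The wrist view confirms this, with the red sleeve at (469, 229) and the hub at (475, 277). That gives the sleeve at (0.433, 0.240) and the axis at (0.498, 0.273). I'll move above it and check.

Request:
move_arm:
  increments:
    - [-0.07, 0.8, 0, 0, 0, 0]
    - [-0.07, 0.8, 0, 0, 0, 0]
    - [-0.07, 0.8, 0, 0, 0, 0]
    - [-0.07, 0.8, 0, 0, 0, 0]
    - [-0.07, 0.8, 0, 0, 0, 0]
    - [-0.07, 0.8, 0, 0, 0, 0]
    - [-0.07, 0.8, 0, 0, 0, 0]
    - [-0.07, 0.8, 0, 0, 0, 0]
    - [0, 0, 1, 0, 0, 0]
    - [0, 0, 1, 0, 0, 0]

```text
time: 4.72
position: [0.4344, 0.2409, 0.2152]
tool_rot: [179.9, 0.1, -179.9]
wrist_force: [-0.3, 0.1, 0.5]
gripper_width: 0.0852
```

```bash
python3 - <<'E'
from h import *
s=sensors.get_obs(); p=eyes.read_camera("wrist"); print(s["position"]); cv2.imwrite("pics/d.png",p["pixels"])
for q,z in(("red_sleeve",.133),("red_axis",.1)):
    for r in finder.place_of(p,q)[:2]: print(q,r["conf"],r["pixel"],wat(p,s,r["pixel"],z).round(4))
E
```

```text
[0.43439036 0.24090777 0.21520934]
red_sleeve 0.61 [321.5, 225.8] [0.4305 0.2405 0.133 ]
red_axis 0.68 [358.5, 288.8] [0.4987 0.2734 0.1   ]
```

View pics/d.png

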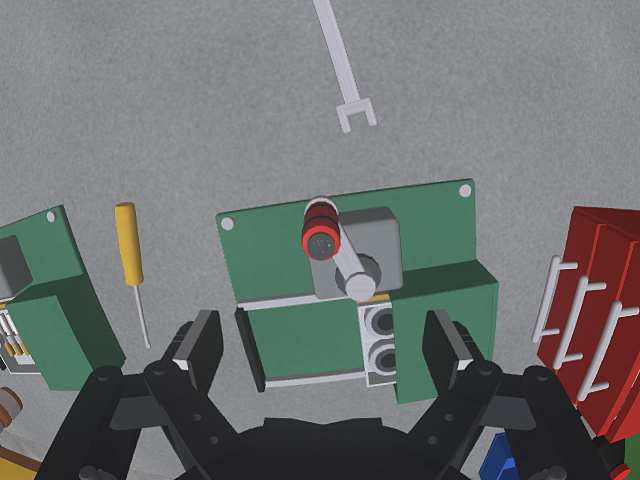

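The pads straddle the sleeve, which is at (321, 226). Sleeve (0.431, 0.240) and axis (0.4985, 0.273) fit the 75 mm radius. I'll descend and grip.

Request:
move_arm:
  increments:
    - [0.15, -0.05, 0, 0, 0, 0]
    - [0, 0, 0.8, 0, 0, 0]
    - [0, 0, 0.8, 0, 0, 0]
    - [0, 0, 0.8, 0, 0, 0]
    - [0, 0, 0.8, 0, 0, 0]
    - [0, 0, 0.8, 0, 0, 0]
    - [0, 0, 0.7, 0, 0, 0]
    - [0, 0, 0, 0, 0, 0]

```text
time: 5.53
position: [0.4297, 0.2371, 0.1198]
tool_rot: [-179.9, -0.1, 180.0]
wrist_force: [-0.2, -0.0, 0.0]
gripper_width: 0.0853
```

Request:
move_arm:
  increments:
    - [0, 0, 0, 0, 0, 0]
    - [0, 0, 0, 0, 0, 0]
    - [0, 0, 0, 0, 0, 0]
    - [0, 0, 0, 0, 0, 0]
    - [0, 0, 0, 0, 0, 0]
    - [0, 0, 0, 0, 0, 0]
    - [0, 0, 0, 0, 0, 0]
    - [0, 0, 0, 0, 0, 0]
    - [0, 0, 0, 0, 0, 0]
    - [0, 0, 0, 0, 0, 0]
  hand: -1
  squeeze: 60

```text
time: 6.37
position: [0.4313, 0.2384, 0.1223]
tool_rot: [179.9, 0.1, -179.9]
wrist_force: [-0.4, 1.4, 6.5]
gripper_width: 0.0231
```

```bash
cat > plan.py <<'E'
import numpy as np
# rows of world circle about the axis -> tool rows (tool x=-world x, tool y=world y), 8.6 deg per row
a=206-8.6*np.arange(0,34); P=75*np.c_[np.cos(np.radians(a)),np.sin(np.radians(a))]
Q=np.c_[-P[:,0],P[:,1]]/20; D=np.diff(Q.round(2),axis=0).round(2)
for i,d in enumerate(D): print(i,a[i+1].round(1),d.tolist(),(P[i+1]/1000+[.4985,.273]).round(4))
E
python3 plan.py
```

```text
0 197.4 [0.21, 0.52] [0.4269 0.2506]
1 188.8 [0.13, 0.55] [0.4244 0.2615]
2 180.2 [0.04, 0.56] [0.4235 0.2727]
3 171.6 [-0.04, 0.56] [0.4243 0.284 ]
4 163.0 [-0.12, 0.55] [0.4268 0.2949]
5 154.4 [-0.21, 0.52] [0.4309 0.3054]
6 145.8 [-0.28, 0.49] [0.4365 0.3152]
7 137.2 [-0.35, 0.44] [0.4435 0.324 ]
8 128.6 [-0.41, 0.38] [0.4517 0.3316]
9 120.0 [-0.47, 0.32] [0.461 0.338]
10 111.4 [-0.5, 0.24] [0.4711 0.3428]
11 102.8 [-0.54, 0.17] [0.4819 0.3461]
12 94.2 [-0.56, 0.08] [0.493  0.3478]
13 85.6 [-0.56, 0.0] [0.5043 0.3478]
14 77.0 [-0.55, -0.09] [0.5154 0.3461]
15 68.4 [-0.54, -0.16] [0.5261 0.3427]
16 59.8 [-0.51, -0.25] [0.5362 0.3378]
17 51.2 [-0.46, -0.32] [0.5455 0.3315]
18 42.6 [-0.41, -0.38] [0.5537 0.3238]
19 34.0 [-0.35, -0.44] [0.5607 0.3149]
20 25.4 [-0.28, -0.49] [0.5663 0.3052]
21 16.8 [-0.2, -0.53] [0.5703 0.2947]
22 8.2 [-0.12, -0.55] [0.5727 0.2837]
23 -0.4 [-0.04, -0.56] [0.5735 0.2725]
24 -9.0 [0.05, -0.56] [0.5726 0.2613]
25 -17.6 [0.13, -0.54] [0.57   0.2503]
26 -26.2 [0.21, -0.53] [0.5658 0.2399]
27 -34.8 [0.28, -0.48] [0.5601 0.2302]
28 -43.4 [0.36, -0.44] [0.553  0.2215]
29 -52.0 [0.41, -0.38] [0.5447 0.2139]
30 -60.6 [0.47, -0.31] [0.5353 0.2077]
31 -69.2 [0.51, -0.24] [0.5251 0.2029]
32 -77.8 [0.54, -0.16] [0.5143 0.1997]
```

Request:
move_arm:
  increments:
    - [0.21, 0.52, 0, 0, 0, 0]
    - [0.13, 0.55, 0, 0, 0, 0]
    - [0.04, 0.56, 0, 0, 0, 0]
    - [-0.04, 0.56, 0, 0, 0, 0]
    - [0, 0, 0, 0, 0, 0]
    - [0, 0, 0, 0, 0, 0]

```text
time: 6.87
position: [0.4223, 0.2823, 0.1222]
tool_rot: [180.0, -0.1, -179.9]
wrist_force: [-10.0, 1.9, 10.8]
gripper_width: 0.023
```

```bash
python3 - <<'E'
from h import *
s=sensors.get_obs(); p=eyes.read_camera("wrist"); print(s["position"],s["wrist_force"],s["gripper_width"]); cv2.imwrite("pics/e.png",p["pixels"])
for q,z in(("red_sleeve",.133),("red_axis",.1)):
    for r in finder.place_of(p,q)[:2]: print(q,r["conf"],r["pixel"],wat(p,s,r["pixel"],z).round(4))
E
```

```text
[0.42234503 0.28229539 0.12218831] [-9.99136533  1.90764046 10.79605291] 0.02300451529207291
red_sleeve 0.86 [325.1, 291.6] [0.4248 0.2837 0.133 ]
red_axis 0.75 [308.7, 363.2] [0.4964 0.2733 0.1   ]
```

View pics/e.png

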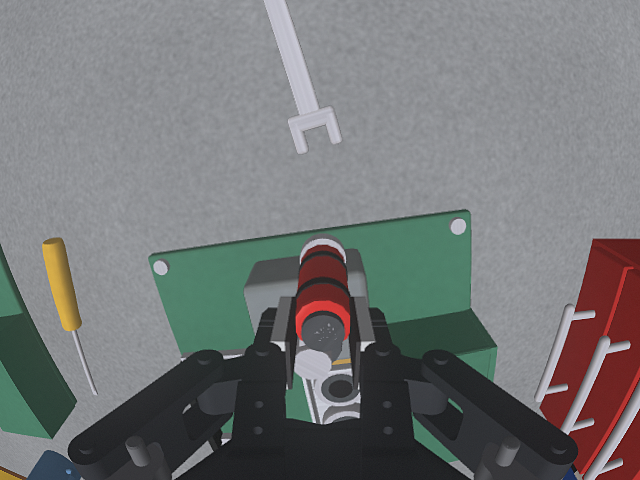

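The sleeve is held well between the pads, around (325, 320), and the crank has turned. The −10 N in x says my axis estimate is about 2 mm too far out, so I'll correct that and continue.

Request:
move_arm:
  increments:
    - [-0.02, 0.55, 0, 0, 0, 0]
    - [-0.21, 0.52, 0, 0, 0, 0]
    - [-0.28, 0.49, 0, 0, 0, 0]
    - [-0.35, 0.44, 0, 0, 0, 0]

```text
time: 7.35
position: [0.4392, 0.3228, 0.1222]
tool_rot: [179.9, -0.1, -180.0]
wrist_force: [-9.2, 3.5, 9.2]
gripper_width: 0.0227
```

Request:
move_arm:
  increments:
    - [-0.41, 0.38, 0, 0, 0, 0]
    - [-0.47, 0.32, 0, 0, 0, 0]
    - [-0.5, 0.24, 0, 0, 0, 0]

```text
time: 7.6
position: [0.4681, 0.3441, 0.1223]
tool_rot: [179.7, 0.1, -179.9]
wrist_force: [-6.7, 6.1, 5.1]
gripper_width: 0.0227
```

Request:
move_arm:
  increments:
    - [-0.54, 0.17, 0, 0, 0, 0]
    - [-0.56, 0.08, 0, 0, 0, 0]
    - [-0.56, 0, 0, 0, 0, 0]
    - [-0.55, -0.09, 0, 0, 0, 0]
    - [-0.54, -0.16, 0, 0, 0, 0]

```text
time: 8.02
position: [0.5253, 0.3444, 0.1224]
tool_rot: [179.6, 0.3, -179.9]
wrist_force: [-1.7, 6.4, 3.3]
gripper_width: 0.0229
```

Request:
move_arm:
  increments:
    - [-0.51, -0.25, 0, 0, 0, 0]
    - [-0.46, -0.32, 0, 0, 0, 0]
    - [-0.41, -0.38, 0, 0, 0, 0]
    - [-0.35, -0.44, 0, 0, 0, 0]

```text
time: 8.35
position: [0.5603, 0.3151, 0.1223]
tool_rot: [179.7, 0.3, -179.9]
wrist_force: [-0.0, 4.3, 4.1]
gripper_width: 0.0227
```

Request:
move_arm:
  increments:
    - [-0.28, -0.49, 0, 0, 0, 0]
    - [-0.2, -0.53, 0, 0, 0, 0]
    - [-0.12, -0.55, 0, 0, 0, 0]
    - [-0.04, -0.56, 0, 0, 0, 0]
    - [0.05, -0.56, 0, 0, 0, 0]

```text
time: 8.77
position: [0.5701, 0.2581, 0.1222]
tool_rot: [179.9, 0.0, -180.0]
wrist_force: [-4.3, 4.0, 9.2]
gripper_width: 0.023
```

Request:
move_arm:
  increments:
    - [0.13, -0.54, 0, 0, 0, 0]
    - [0.21, -0.53, 0, 0, 0, 0]
    - [0.28, -0.48, 0, 0, 0, 0]
    - [0.36, -0.44, 0, 0, 0, 0]

```text
time: 9.1
position: [0.5491, 0.2205, 0.1221]
tool_rot: [179.7, -0.0, 180.0]
wrist_force: [-8.1, 13.0, 9.4]
gripper_width: 0.0229
```

Request:
move_arm:
  increments:
    - [0.41, -0.38, 0, 0, 0, 0]
    - [0.47, -0.31, 0, 0, 0, 0]
    - [0.51, -0.24, 0, 0, 0, 0]

```text
time: 9.35
position: [0.523, 0.2041, 0.1222]
tool_rot: [179.5, 0.3, -180.0]
wrist_force: [-3.5, 17.1, 4.4]
gripper_width: 0.0232
```

Request:
move_arm:
  increments:
    - [0.54, -0.08, 0, 0, 0, 0]
    - [0.2, 0, 0, 0, 0, 0]
    - [0, 0, 0, 0, 0, 0]

```text
time: 9.6
position: [0.508, 0.2006, 0.1222]
tool_rot: [179.7, 0.2, -179.9]
wrist_force: [-2.0, 9.6, 5.7]
gripper_width: 0.0232
```

```bash
python3 - <<'E'
from h import *
s=sensors.get_obs(); print(s["position"],s["wrist_force"])
for c in("wrist","top","side"):
    p=eyes.read_camera(c)
    if c=="wrist": cv2.imwrite("pics/f.png",p["pixels"])
    for q,z in(("red_sleeve",.133),("red_axis",.1),("blue_sleeve",.133)):
        for r in finder.place_of(p,q)[:1]: print(c,q,r["conf"],r["pixel"],(wat(p,s,r["pixel"],z) if c=="wrist" else at(p,r["pixel"],z)).round(4))
E
```

```text
[0.50798252 0.20056766 0.1222176 ] [-2.04501263  9.5620007   5.73270559]
wrist red_sleeve 0.84 [325.9, 289.1] [0.5089 0.2024 0.133 ]
wrist red_axis 0.7 [446.3, 246.8] [0.4985 0.2751 0.1   ]
top red_sleeve 0.57 [212.4, 210.5] [0.5115 0.1942 0.133 ]
top red_axis 0.84 [175.5, 218.2] [0.4996 0.2756 0.1   ]
top blue_sleeve 0.54 [427.1, 160.1] [ 0.6104 -0.2167  0.133 ]
side red_sleeve 0.9 [274.4, 346.3] [0.5088 0.2024 0.133 ]
side red_axis 0.6 [270.9, 405.5] [0.4968 0.2739 0.1   ]
```

View pics/f.png

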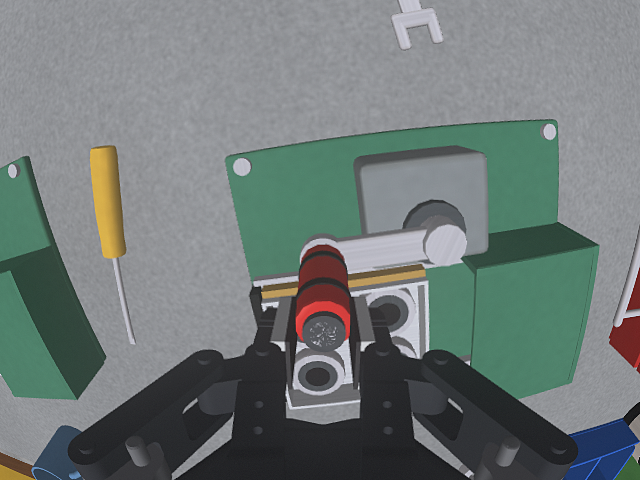

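The tray with its bearings is out against the front of the track, and the crank arm points to the washer's −y, at about −81° or 5.17 rad. One small nudge will show whether it is on the stop, then I'll release and rise.

Request:
move_arm:
  increments:
    - [0.15, 0.1, 0, 0, 0, 0]
    - [0, 0, 0, 0, 0, 0]
    - [0, 0, 0, 0, 0, 0]

```text
time: 10.45
position: [0.5077, 0.2008, 0.1223]
tool_rot: [179.9, 0.4, -179.9]
wrist_force: [6.4, 0.3, 2.8]
gripper_width: 0.0228
```

Request:
move_arm:
  increments:
    - [0, 0, 0, 0, 0, 0]
    - [0, 0, 0, 0, 0, 0]
    - [0, 0, 0, 0, 0, 0]
    - [0, 0, 0, 0, 0, 0]
    - [0, 0, 0, 0, 0, 0]
    - [0, 0, 0, 0, 0, 0]
    - [0, 0, 0, 0, 0, 0]
    - [0, 0, 0, 0, 0, 0]
    - [0, 0, 0, 0, 0, 0]
    - [0, 0, 0, 0, 0, 0]
  hand: 1

```text
time: 11.28
position: [0.5047, 0.2008, 0.1209]
tool_rot: [-180.0, -0.0, -180.0]
wrist_force: [-0.3, -0.2, -0.1]
gripper_width: 0.0854
```

Request:
move_arm:
  increments:
    - [0, 0, -0.5, 0, 0, 0]
    - [0, 0, -0.7, 0, 0, 0]
    - [0, 0, -0.8, 0, 0, 0]
    - [0, 0, -0.8, 0, 0, 0]
    - [0, 0, -0.8, 0, 0, 0]
    - [0, 0, -0.8, 0, 0, 0]
    - [0, 0, -0.8, 0, 0, 0]
    - [0, 0, -0.8, 0, 0, 0]
    - [0, 0, 0, 0, 0, 0]
    - [0, 0, 0, 0, 0, 0]

```text
time: 12.12
position: [0.5051, 0.2011, 0.2422]
tool_rot: [179.9, 0.1, -180.0]
wrist_force: [0.5, -0.4, 0.0]
gripper_width: 0.0851
```

```bash
python3 - <<'E'
from h import *
s=sensors.get_obs(); print(s["position"],s["wrist_force"],s["gripper_width"])
for c in("wrist","side"):
    p=eyes.read_camera(c); cv2.imwrite(f"pics/g{c}.png",p["pixels"])
    for q,z in(("red_sleeve",.133),("red_axis",.1),("blue_sleeve",.133)):
        for r in finder.place_of(p,q)[:1]: print(c,q,r["conf"],r["pixel"],(wat(p,s,r["pixel"],z) if c=="wrist" else at(p,r["pixel"],z)).round(4))
E
```

```text
[0.50512148 0.2010766  0.2422029 ] [ 0.49847786 -0.36585997  0.02560919] 0.08507189593235591
wrist red_sleeve 0.76 [321.2, 227.4] [0.5108 0.2004 0.133 ]
wrist red_axis 0.56 [402.7, 201.1] [0.496  0.2737 0.1   ]
wrist blue_sleeve 0.16 [320.2, 225.1] [0.5088 0.1996 0.133 ]
side red_sleeve 0.65 [275.1, 347.7] [0.5072 0.205  0.133 ]
side red_axis 0.64 [271.8, 405.7] [0.4956 0.274  0.1   ]
side blue_sleeve 0.43 [282.9, 210.8] [ 0.6028 -0.2229  0.133 ]
```

View pics/gwrist.png

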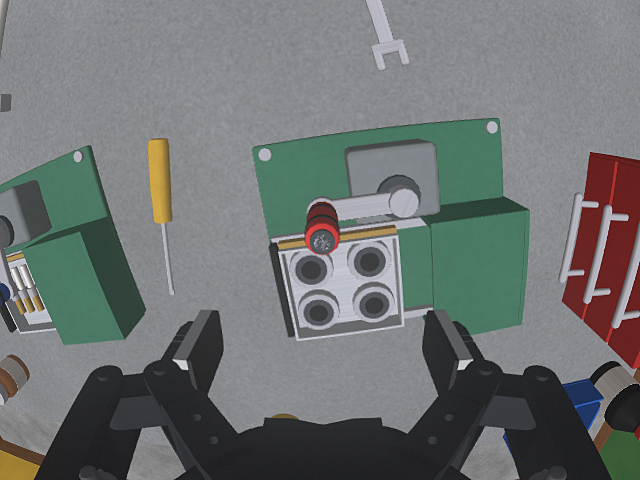

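The tray with its four bearings is fully out, the red sleeve at (321, 228) is free, and the fingers are clear. The nudge met resistance, so the crank is on the stop, and the blue sleeve has not moved. I'll hand in.

```bash
python3 -c "
from bench import env; print(env.finish_job())"
```

```text
the job is handed in; nothing more can be done
None
```

I gripped the red sleeve at about 0.2 rad and wound the crank clockwise in one continuous grip. It ended at about 5.2 rad, and I let go, rose clear and handed the job in at about 12 s. `env.finish_job()` reported no verdict.

- **Tray:** the last wrist picture shows all four bearings out from under the hood and the crank arm pointing to the washer's −y side. A final 3 mm nudge did not move the crank and the force rose to 6 N, so it is against its stop.
- **Release:** the gripper is fully open 85 mm wide, about 70 mm above the sleeve top, and the wrist force is about zero.
- **Forces:** the wrist force readings after each move stayed at about 20 N or below while winding.
- **Blue sleeve:** the side camera places it about 2 mm from its starting position, within measuring noise.
- **Checks that disagreed:**
  - The gripper read 23 mm across the 26 mm sleeve throughout, though the pictures showed a sound grip.
  - My estimates of the red axis differed by 2–3 mm between pictures. I corrected for that during the winding.
  - With the sleeve still gripped, one top-camera reading put the red sleeve 8 mm and the blue sleeve about 7 mm away from the other measurements. Its confidence was only 0.54–0.57, and the side camera did not confirm it.

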